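Send off the loaded transporter wagon

TASK

Get the transporter wagon ready to leave: plug every crate waiting on the wooden dock fully home into its own free socket in the wagon's deck, push the turntable's lever round until the ramp is swung clear against its stop and lock it there with one of the drop pins, and couple the wagon to the tow tractor with the other, both pins pushed right down through their holes to the collar. Leave the toy cars, cone, drum and wrench where they are.

Things in the scene. Friction and masses are not known exactly. Their poses are not given: they have to be found in the camera images.
- wagon: green plastic transporter wagon with the white tow tractor in front of it, fixed on its track; origin on the table under the middle of the deck, long axis = own y (the tractor at -y, the turntable at +y). Deck 96 x 408 mm, its flat top 70 mm above the table; five rectangular sockets in a row along the deck, two toy cars side by side at the -y end
- socket1 (a point): centre of the mouth of deck socket 1 (numbered from the cars towards the ramp, 64 mm apart), level with the deck top; a rectangular hole 44.5 mm along the wagon's y, 33.5 mm across, through the 20 mm thick deck. A crate's foot fits it either way round
- socket2 (a point): centre of the mouth of deck socket 2 (numbered from the cars towards the ramp, 64 mm apart), level with the deck top; a rectangular hole 44.5 mm along the wagon's y, 33.5 mm across, through the 20 mm thick deck. A crate's foot fits it either way round
- socket3 (a point): centre of the mouth of deck socket 3 (numbered from the cars towards the ramp, 64 mm apart), level with the deck top; a rectangular hole 44.5 mm along the wagon's y, 33.5 mm across, through the 20 mm thick deck. A crate's foot fits it either way round
- socket4 (a point): centre of the mouth of deck socket 4 (numbered from the cars towards the ramp, 64 mm apart), level with the deck top; a rectangular hole 44.5 mm along the wagon's y, 33.5 mm across, through the 20 mm thick deck. A crate's foot fits it either way round
- socket5 (a point): centre of the mouth of deck socket 5 (numbered from the cars towards the ramp, 64 mm apart), level with the deck top; a rectangular hole 44.5 mm along the wagon's y, 33.5 mm across, through the 20 mm thick deck. A crate's foot fits it either way round
- coupling_hole (a point): centre, at the top face (46 mm above the table), of the round hole 14.5 mm wide that goes down through the tractor's jaw plates and the wagon's drawbar eye between them, lined up (jaw 36 x 34 mm, 37 mm beyond the deck's -y end); a drop pin goes through from above until its collar lies on the jaw; open below
- turn_axis (a point): point on the turntable's vertical axis, 44 mm above the table, at the top of its grey disc (120 mm wide); the turntable stands beyond the wagon's +y end on a fixed dark steel base
- turntable (a joint): angle of the turntable disc with ramp, lever and locking tab, rad, growing counterclockwise seen from above: 0 = ramp in line with the wagon, 1.2 = against its stop, ramp swung clear to the side away from the robot. Stiff (about 2 N at the lever), stays where it is left
- lever_grip (a point): top end of the upright round rubber lever grip, 16 mm thick, standing from 45 to 95 mm above the table on an arm 110 mm from the turntable's axis; it turns with the disc
- lug_hole (a point): centre of the round hole (16 mm, open down to the table) in the fixed lug of the turntable base, at the lug's top face 32 mm above the table. Only at the stop does the 14.5 mm hole of the disc's locking tab (36 mm wide, 12 mm thick, top at 44 mm, 78 mm from the axis) lie over it. A pin goes through tab and lug; collar on the tab, its foot is 28 mm below this point
- crate1: grey closed stacking crate, about 150 g; origin under the middle of its foot, z up. Body 60 mm along own x, 48 mm along own y, from 15 to 59 mm above the origin; below it a solid plug foot 42 mm (x) by 31 mm (y), 15 mm deep, end narrowed 3 mm. It stands on the foot on a fixed wooden dock (140 x 400 mm, top 35 mm above the table); plugged in, the body's underside lies on the deck. May be absent
- crate2: grey closed stacking crate, about 150 g; origin under the middle of its foot, z up. Body 60 mm along own x, 48 mm along own y, from 15 to 59 mm above the origin; below it a solid plug foot 42 mm (x) by 31 mm (y), 15 mm deep, end narrowed 3 mm. It stands on the foot on a fixed wooden dock (140 x 400 mm, top 35 mm above the table); plugged in, the body's underside lies on the deck. May be absent
- crate3: grey closed stacking crate, about 150 g; origin under the middle of its foot, z up. Body 60 mm along own x, 48 mm along own y, from 15 to 59 mm above the origin; below it a solid plug foot 42 mm (x) by 31 mm (y), 15 mm deep, end narrowed 3 mm. It stands on the foot on a fixed wooden dock (140 x 400 mm, top 35 mm above the table); plugged in, the body's underside lies on the deck. May be absent
- crate4: grey closed stacking crate, about 150 g; origin under the middle of its foot, z up. Body 60 mm along own x, 48 mm along own y, from 15 to 59 mm above the origin; below it a solid plug foot 42 mm (x) by 31 mm (y), 15 mm deep, end narrowed 3 mm. It stands on the foot on a fixed wooden dock (140 x 400 mm, top 35 mm above the table); plugged in, the body's underside lies on the deck. May be absent
- crate5: grey closed stacking crate, about 150 g; origin under the middle of its foot, z up. Body 60 mm along own x, 48 mm along own y, from 15 to 59 mm above the origin; below it a solid plug foot 42 mm (x) by 31 mm (y), 15 mm deep, end narrowed 3 mm. It stands on the foot on a fixed wooden dock (140 x 400 mm, top 35 mm above the table); plugged in, the body's underside lies on the deck. May be absent
- pin1: steel drop pin, 80 mm long, 100 g, upright, grip up; origin at the foot, on the axis, z up. Shaft 12 mm thick, 40 mm long, foot narrowed to 9 mm; collar 30 mm wide from 40 to 45 mm; round grip 22 mm thick from 45 to 80 mm. The two are alike. At the start both stand 60 mm apart, along about x, in loose holes of a fixed wooden block 110 x 50 x 44 mm, collar on its top; pull straight up
- pin2: steel drop pin, 80 mm long, 100 g, upright, grip up; origin at the foot, on the axis, z up. Shaft 12 mm thick, 40 mm long, foot narrowed to 9 mm; collar 30 mm wide from 40 to 45 mm; round grip 22 mm thick from 45 to 80 mm. The two are alike. At the start both stand 60 mm apart, along about x, in loose holes of a fixed wooden block 110 x 50 x 44 mm, collar on its top; pull straight up
- car_a: white toy car 32 x 74 x 34 mm riding on the wagon's deck, origin underneath; leave alone
- car_b: blue toy van 32 x 74 x 34 mm riding on the wagon's deck; leave alone
- car_c: grey toy car 32 x 74 x 34 mm standing on the table; leave alone
- drum: toy oil drum, 46 mm wide, 64 mm high; leave alone
- cone: toy traffic cone 50 mm wide, 70 mm high; leave alone
- wrench: wrench lying on the table, 150 mm long; leave alone
Mind the look-alikes: they are no part of the job. Leave any green look-alike of the crate2 alone. What is shaped like the pin2 but green or red is not meant.

How it is judged:
By the outcome, as a careful person would: the job done as asked, in the order asked, and still so for the second after the job is handed in, with the robot touching nothing.
Of crate1, crate2, crate3, crate4, crate5 only 3 to 5 are there at a start; the rules pass over those that are not, and their reading is None.
At some moment in a run one of crate1, crate2, crate3, crate4, crate5 may be knocked a few centimetres aside while the robot is not near it.
It also fails if it takes over 210 s, if anything falls off the work surface, if the arm or the gripper's body presses on something with over 40 N, if the wrist force passes 120 N, or if a joint passes its speed limit or range.

ROBOT

A 6-joint arm with a two-finger parallel gripper is mounted at the origin on the work surface. World frame = base frame: x ahead of the robot, y to its left, z up, the work surface at z = 0. Lengths are in mm, angles in degrees, forces in N, time in s.
With the tool pointing down it reaches from about 425 to 925 mm from the base axis. Payload 12.5 kg.
Tool frame: the origin (TCP) lies midway between the tips of the shut fingers; the grasp point (between the pads) lies 19 mm behind it; z points along the fingers, y is the line along which they close (so a half turn about z gives the same grasp; the last joint's range is limited). The gripper opens to 85 mm and grips with 20 to 120 N. Pads are 22 mm wide; open, the fingers measure 114 mm over their backs; the gripper's body (76 mm by 85 mm) begins 54 mm behind the grasp point. The pads swing forward as they close: fully open they stand 13 mm farther back than shut.
Start: joints at [-6.05, 28.126, 89.318, -0, 62.55, -6.05], TCP at [625.016, 0.021, 231.327] pointing down, gripper open.
Joint ranges: [-177.58, 177.58], [-47.91, 125.51], [2.72, 160], [-65.01, 245.01], [3.68, 167.84], [-153.87, 153.87]. Speed limits (degrees/s): [127.2, 127.2, 159.86, 180, 180, 180].

INTERFACE

Orientations are given as a 3x3 rotation matrix whose columns are the frame's x, y, z axes.
In Python, from bench import r, eyes gives the robot as it stands.
- The arm moves only by the tool servo_tool, never from a script. Its argument "plan" is text: rows parted by semicolons, each of 6 numbers parted by spaces: the shift along the world's x, y, z in cm, then the turn, a rotation vector about the world's x, y, z in rad. A call has 1 to 10 rows; each row is the pose to reach, as a shift and turn from the pose commanded when the call began; what a row does not reach only later rows make up. A row lasts 1/12 s, in which the tool goes at most 41.7 mm and 7.16 degrees, less where a joint would pass 70% of its speed; a pose out of reach is approached as far as the arm can. A call with a gripper value outside its range is refused whole. "claw" is the finger opening in cm, from 0 to 8.54, set as the call begins (left out, the last holds). The fingers move at their own pace and stop on an object; "newtons" is the grip in N (left out, the last holds). Time passes only in rows, so rows that repeat a pose let the fingers close. It gives the time, the measured TCP pose, the force, the opening and the grip force at its end, in the units of the state.
- r.observe(): the state, without advancing time (a new reading comes with each control period).
- eyes.capture(name): name is "scene" or "side" or "wrist"; returns the picture (480x640x3 uint8, blue, green, red); there is no depth.
- eyes.camera_model(name): a dict with "fovy" (degrees; the focal length in pixels is half the picture's height over the tangent of half this angle, whatever the lens; pixels are square), "cx", "cy" (the principal point, pixels), "dist_coeffs" ([k1, k2, p1, p2, k3] as OpenCV has them; the pictures are not rectified), "cam_to_world" (4x4, takes a point from camera to world coordinates). Camera axes: x right, y down, z forward; pixel columns grow to the right and rows downward; lengths in mm; the calibration is good to about 2 mm. A picture is of the moment at which its call begins: read the wrist's pose just before it. camera_model takes no time and is no camera call; for the wrist camera it gives the pose at the moment of the call.
- r.job_done(): hands the job in; it is judged then, once.
The state is a dict: "time": time; "joint_pos": joint angles; "qd": joint speeds; "joint_torque": joint torques, N m; "position": TCP position; "orientation": TCP orientation; "contact_force": force on the tool from outside, world axes, zero at the start; "torque": the same for the moment, N m; "width": finger opening in mm; "finger_force": force on a finger pad.
Only numpy, scipy, OpenCV 4.12 (cv2) and the standard library are available. Lean on these libraries where they do the work, as an engineer would, in place of code of your own. Each camera call takes 0.05 s, during which the arm holds its last target. There are 200 camera calls.

## Working session

There is one attempt and no reset: what is moved stays moved. The work goes in short steps, Python scripts to look and compute and a tool call to move; the robot and the scene stay as the last step left them, time stands still between calls to the robot, and variables do not carry over. Pictures are saved under pics/ and viewed, at most 14 in all, crops included, and the job is handed in when it is done.

Besides the shell and the picture viewer there is one more tool, called after "Call:" as name(argument=value, ...) on one line, values as JSON. servo_tool: Moves the arm, as the interface text tells. Its arguments: {"type":"object","properties":{"plan":{"type":"string"},"claw":{"type":"number"},"newtons":{"type":"number"}},"required":["plan"]}

```bash
ls; mkdir -p pics
python3 - <<'E'
from bench import r, eyes
import cv2
for n in ["scene","side","wrist"]:
    m=eyes.camera_model(n); print(n,m)
    cv2.imwrite(f"pics/{n}0.png",eyes.capture(n))
s=r.observe(); print(s)
E
```

```text
pics
scene {'fovy': 46.06056040536117, 'cx': 322.09000314132066, 'cy': 243.42203271996704, 'dist_coeffs': array([-0.09754463,  0.        ,  0.        ,  0.        ,  0.        ]), 'cam_to_world': array([[-1.41744669e-01,  8.20777190e-01, -5.53383459e-01,
         1.39448921e+03],
       [ 9.89891118e-01,  1.14758056e-01, -8.33436441e-02,
         6.81582054e+01],
       [-4.90135221e-03, -5.59602889e-01, -8.28746393e-01,
         1.36740055e+03],
       [ 0.00000000e+00,  0.00000000e+00,  0.00000000e+00,
         1.00000000e+00]])}
side {'fovy': 53.50730166319846, 'cx': 320.8519543271332, 'cy': 246.25142336566475, 'dist_coeffs': array([-0.03950707,  0.        ,  0.        ,  0.        ,  0.        ]), 'cam_to_world': array([[ 6.87828630e-01, -5.06150714e-01,  5.20291485e-01,
        -4.05351729e+01],
       [-7.25793750e-01, -4.68970837e-01,  5.03279035e-01,
        -6.01969282e+02],
       [-1.07335095e-02, -7.23794037e-01, -6.89932594e-01,
         8.96448691e+02],
       [ 0.00000000e+00,  0.00000000e+00,  0.00000000e+00,
         1.00000000e+00]])}
wrist {'fovy': 62.0929613414766
[... 620 characters left out ...]
4775e+01, -6.05141172e+00]), 'qd': array([ 0.03661576, -0.10057114, -0.03677771, -0.08459373, -0.15004266,
       -0.02731263]), 'joint_torque': array([ 2.22927323e-03, -6.18710160e+01, -2.61691117e+01, -6.12520193e-05,
        3.21192107e-03,  1.30420885e-04]), 'position': array([6.24836681e+02, 4.62402754e-02, 2.30849859e+02]), 'orientation': array([[-1.10797278e-05,  9.99999641e-01, -8.47780082e-04],
       [ 9.99999994e-01,  1.11704462e-05,  1.07002343e-04],
       [ 1.07011775e-04, -8.47778891e-04, -9.99999635e-01]]), 'contact_force': array([-0.54119307,  0.28368642,  0.23264452]), 'torque': array([-0.00952348, -0.00312199, -0.00846093]), 'finger_force': 0.0, 'width': 85.33116075141723}
```

View pics/scene0.png

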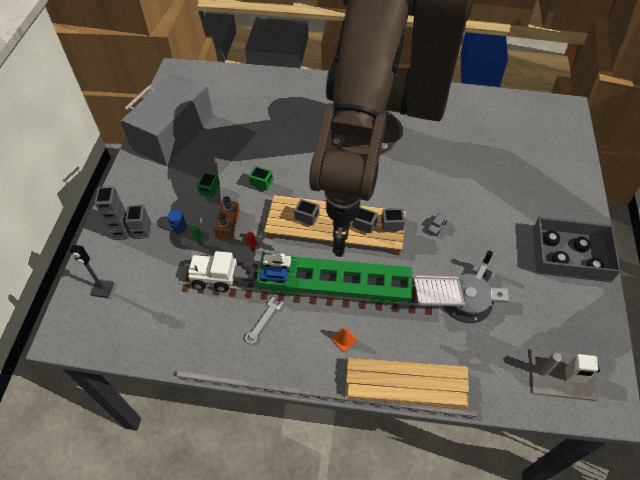

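View pics/side0.png

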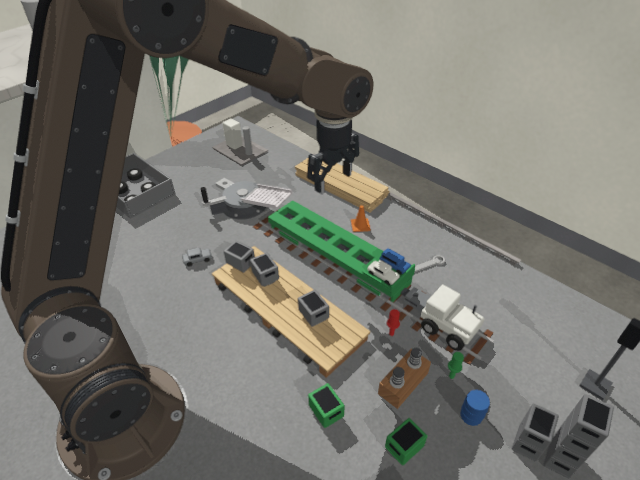

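The scene picture shows three grey crates on the near dock at about (307,211), (366,219) and (393,216). The pins are at (227,203) and (222,220), all five deck sockets look empty, and the turntable is at (472,292). The side picture agrees. Next I get rough positions.

```bash
cat > h.py <<'E'
import numpy as np, cv2
from bench import r, eyes
def K(m):
    f=240/np.tan(np.radians(m["fovy"]/2)); return np.array([[f,0,m["cx"]],[0,f,m["cy"]],[0,0,1.]])
def ray(m,px):
    u=cv2.undistortPoints(np.array(px,float).reshape(-1,1,2),K(m),m["dist_coeffs"]).reshape(-1,2)
    d=np.c_[u,np.ones(len(u))]@m["cam_to_world"][:3,:3].T
    return m["cam_to_world"][:3,3],d
def onz(m,px,z):
    o,d=ray(m,px); z=np.broadcast_to(z,len(d)); return o+d*((z-o[2])/d[:,2])[:,None]
def proj(m,P):
    T=np.linalg.inv(m["cam_to_world"]); rv=cv2.Rodrigues(T[:3,:3])[0]
    return cv2.projectPoints(np.array(P,float).reshape(-1,1,3),rv,T[:3,3],K(m),m["dist_coeffs"])[0].reshape(-1,2)
E
python3 - <<'E'
from h import *
np.set_printoptions(precision=0,suppress=True)
m=eyes.camera_model("scene")
px=[(307,209),(367,216),(394,213),(227,199),(222,214),(289,277),(399,282),(472,292),(489,256),(500,295),(240,275),(190,270),(270,258),(345,330),(252,240),(262,178),(197,232)]
z=[94,94,94,80,80,70,70,44,95,44,46,60,104,70,80,50,80]
print(np.round(onz(m,px,np.array(z,float))))
E
```

```text
[[ 433. -119.   94.]
 [ 434.   52.   94.]
 [ 413.  127.   94.]
 [ 418. -358.   80.]
 [ 474. -360.   80.]
 [ 647. -134.   70.]
 [ 622.  157.   70.]
 [ 611.  357.   44.]
 [ 523.  392.   95.]
 [ 610.  432.   44.]
 [ 646. -272.   46.]
 [ 658. -408.   60.]
 [ 616. -189.  104.]
 [ 781.   32.   70.]
 [ 550. -255.   80.]
 [ 301. -281.   50.]
 [ 545. -415.   80.]]
```

View pics/wrist0.png

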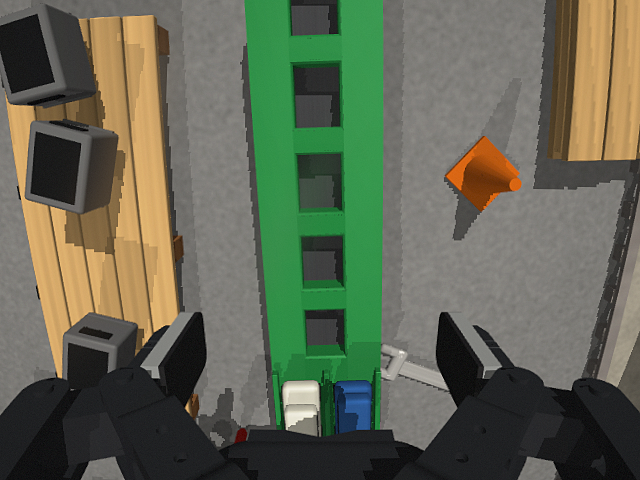

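The wrist picture shows sockets at about (318,15), (318,95), (322,182), (323,262) and (325,332). Three crates show at the left, at (40,55), (65,165) and (98,340). I move to a vantage point that sees all the crates and sockets.

Call:
servo_tool(plan="-3 3 2 0 0 0;-6 6 4 0 0 0;-9 9 5 0 0 0;-10 11 6 0 0 0;-10 11 6 0 0 0;-10 11 6 0 0 0;-10 11 6 0 0 0")

```text
time: 0.73
position: [525.2, 109.9, 291.2]
orientation: [[-0.001, 1.0, 0.0], [1.0, 0.001, -0.0], [-0.0, 0.0, -1.0]]
contact_force: [-0.1, 0.0, -0.7]
width: 85.5
finger_force: 0.0
```

Run:
```python
from h import *
m=eyes.camera_model("wrist"); im=eyes.capture("wrist"); cv2.imwrite("pics/w1.png",im)
import pickle; pickle.dump(m,open("w1.pkl","wb"))
```

```text
(no output)
```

View pics/w1.png

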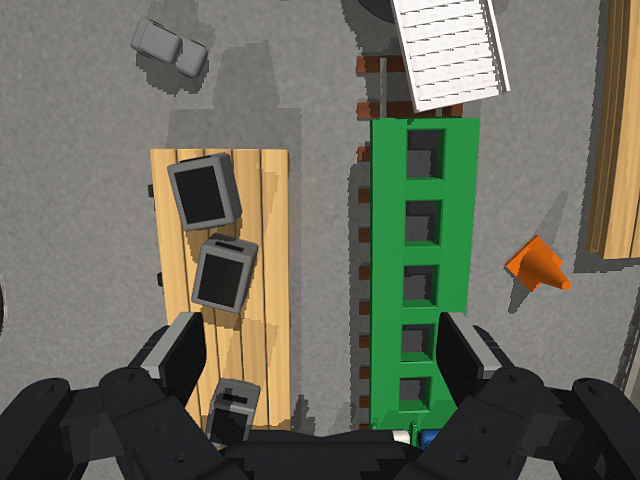

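The picture shows crate lids at (202,192), (225,275) and (232,415, partly hidden by a finger). The sockets are in a column at x≈425, rows 152 to 395. I measure these now.

```bash
cat > m1.py <<'E'
from h import *
import pickle
np.set_printoptions(precision=1,suppress=True)
im=cv2.imread("pics/w1.png"); m=pickle.load(open("w1.pkl","rb"))
hsv=cv2.cvtColor(im,cv2.COLOR_BGR2HSV)
print(hsv[152,385],hsv[152,425],hsv[135,425],hsv[152,410],hsv[192,202],hsv[165,180], hsv[275,255])
g=cv2.inRange(hsv,(55,150,115),(75,255,255))
cs,h=cv2.findContours(g,cv2.RETR_CCOMP,cv2.CHAIN_APPROX_NONE)
for c,q in zip(cs,h[0]):
    a=cv2.contourArea(c)
    if q[3]>=0 and a>300 :
        P=onz(m,c[:,0,:],70.)[:,:2].astype(np.float32); (cx,cy),(w,hh),an=cv2.minAreaRect(P)
        print("sock",cx,cy,w,hh,an,c.reshape(-1,2).mean(0))
    elif q[3]<0 and a>5000:
        P=onz(m,c[:,0,:],70.)
        print("deck",P[:,:2].max(0),P[:,:2].min(0))
for z in (94,90):
  d=cv2.inRange(im,(0,0,0),(45,45,45)); d[:,:165]=0;d[:,260:]=0; d[320:]=0
  d=cv2.morphologyEx(d,cv2.MORPH_OPEN,np.ones((5,5)))
  for c in cv2.findContours(d,0,1)[0]:
    if cv2.contourArea(c)>500:
        P=onz(m,c[:,0,:],z)[:,:2].astype(np.float32); print("lid",z,cv2.minAreaRect(P),c.reshape(-1,2).mean(0))
E
python3 m1.py
```

```text
[ 68 176 145] [150   4  71] [100  17  44] [ 0  0 71] [30  8 31] [ 20   7 113] [ 18 125 231]
deck [676.8 192.8] [ 572.2 -166.3]
sock 629.7799682617188 -95.4401626586914 37.74536895751953 49.303497314453125 2.590797185897827 [415.9 395.7]
sock 627.2163696289062 -30.665420532226562 37.81495666503906 48.25849533081055 2.426203966140747 [417.5 341.8]
sock 625.4278564453125 32.85675048828125 38.02557373046875 47.17648696899414 2.0214009284973145 [420.7 285.1]
sock 623.1481323242188 96.26095581054688 37.509979248046875 47.87517547607422 2.465510368347168 [423.4 222. ]
sock 620.4850463867188 160.41015625 37.788700103759766 47.455753326416016 1.9108179807662964 [425.4 153.4]
lid 94 ((433.49847412109375, 47.71907043457031), (45.36290740966797, 34.291053771972656), 74.34938049316406) [219.8 280. ]
lid 94 ((421.49908447265625, 126.94976806640625), (34.56193923950195, 45.02274703979492), 9.89655876159668) [199.3 194.4]
lid 90 ((432.4125671386719, 46.122718811035156), (45.89730453491211, 34.6950569152832), 74.349365234375) [219.8 280. ]
lid 90 ((420.2718505859375, 126.28681945800781), (34.9691047668457, 45.553138732910156), 9.896546363830566) [199.3 194.4]
```

Call:
servo_tool(plan="-3 0.5 -3 0 0 0.06;-6 1 -6 0 0 0.12;-8.5 1.5 -9 0 0 0.173;-10.4 1.7 -12 0 0 0.173;-10.4 1.7 -15 0 0 0.173;-10.4 1.7 -15 0 0 0.173;-10.4 1.7 -15 0 0 0.173", claw=8.0)

```text
time: 1.37
position: [421.4, 126.4, 140.6]
orientation: [[-0.171, 0.985, -0.003], [0.985, 0.171, -0.0], [0.0, -0.003, -1.0]]
contact_force: [0.5, -0.7, 0.6]
width: 80.3
finger_force: 0.0
```

Run:
```python
from h import *
m=eyes.camera_model("wrist"); im=eyes.capture("wrist"); cv2.imwrite("pics/w2.png",im)
import pickle; pickle.dump(m,open("w2.pkl","wb"))
```

```text
(no output)
```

View pics/w2.png

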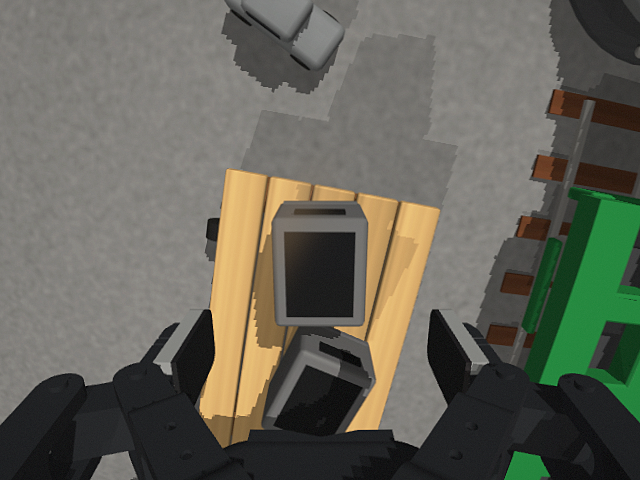

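The lid is at about (320,275), centred between the fingers and square to them. I check its position before descending.

Run:
```python
from h import *
import pickle
im=cv2.imread("pics/w2.png"); m=pickle.load(open("w2.pkl","rb"))
d=cv2.inRange(im,(0,0,0),(62,62,62)); d[:,:270]=0;d[:,370:]=0;d[:222]=0;d[328:]=0
for c in cv2.findContours(d,0,1)[0]:
    if cv2.contourArea(c)>500: print(cv2.boundingRect(c),cv2.minAreaRect(onz(m,c[:,0,:],94.)[:,:2].astype(np.float32)))
print(onz(m,[(275,220),(365,220),(365,325),(275,325)],94.))
```

```text
(285, 232, 70, 85) ((421.4372863769531, 127.16036224365234), (34.845794677734375, 45.50111389160156), 9.925378799438477)
[[395.3032098  151.80244407  94.        ]
 [438.41192102 159.35326806  94.        ]
 [450.04220486 103.72338293  94.        ]
 [403.17935293  95.48692102  94.        ]]
```

Call:
servo_tool(plan="0 0 -3 0 0 0;0 0 -6 0 0 0;0 0 -8.2 0 0 0;0 0 -8.2 0 0 0")

```text
time: 1.75
position: [421.4, 126.6, 57.7]
orientation: [[-0.171, 0.985, -0.002], [0.985, 0.171, -0.0], [0.0, -0.002, -1.0]]
contact_force: [0.2, 0.4, -0.2]
width: 79.9
finger_force: 0.0
```

Call:
servo_tool(plan="0 0 0 0 0 0;0 0 0 0 0 0;0 0 0 0 0 0;0 0 0 0 0 0;0 0 0 0 0 0;0 0 0 0 0 0", claw=4.0, newtons=50)

```text
time: 2.25
position: [422.0, 127.1, 61.2]
orientation: [[-0.172, 0.985, 0.004], [0.985, 0.172, 0.0], [-0.0, 0.004, -1.0]]
contact_force: [0.2, -0.9, 5.7]
width: 47.4
finger_force: 50.9
```

Call:
servo_tool(plan="0 0 3 0 0 0;0 0 6 0 0 0;0 0 8 0 0 0;4 0.6 8 0 0 -0.04;8 1.3 8 0 0 -0.08;12 2 8 0 0 -0.12;16 2.6 8 0 0 -0.137;19.9 3.3 8 0 0 -0.137;19.9 3.3 8 0 0 -0.137;19.9 3.3 8 0 0 -0.137")

```text
time: 3.08
position: [621.1, 160.1, 140.2]
orientation: [[-0.036, 0.999, 0.001], [0.999, 0.036, 0.0], [0.0, 0.001, -1.0]]
contact_force: [-0.4, 0.5, -2.3]
width: 47.5
finger_force: 52.8
```

Run:
```python
from h import *
o=r.observe();print(o["position"],o["orientation"][:,1])
m=eyes.camera_model("wrist"); im=eyes.capture("wrist"); cv2.imwrite("pics/w3.png",im)
import pickle; pickle.dump(m,open("w3.pkl","wb"))
```

```text
[621.14731953 160.13267722 140.19091851] [0.99935195 0.03596693 0.00143661]
```

View pics/w3.png

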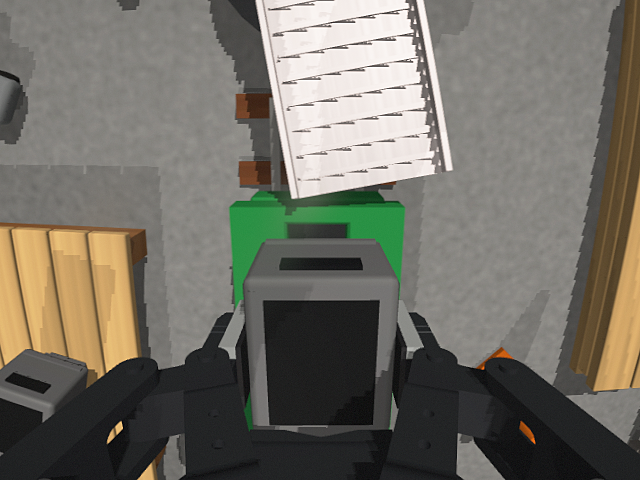

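The crate is held square and hangs over socket 5. Its lid spans columns 264 to 380 with the front edge at row 300. I work out the crate's offset from that.

Run:
```python
from h import *
import pickle
m=pickle.load(open("w3.pkl","rb"))
for z in (171,173): print(onz(m,[(264,300),(380,300),(264,428),(380,428),(245,282),(398,282)],float(z)))
# true socket edge check: bright near edge of socket 5 at z=70
print(onz(m,[(287,222),(347,222),(231,201),(404,201)],70.))
```

```text
[[603.81638567 181.98596288 171.        ]
 [639.24098207 183.25330959 171.        ]
 [603.30663183 133.35090807 171.        ]
 [643.47344175 134.72810154 171.        ]
 [598.11081774 187.67777282 171.        ]
 [644.20781714 189.33612859 171.        ]]
[[604.08710658 182.90574232 173.        ]
 [638.87668728 184.15037078 173.        ]
 [603.58649052 135.14251181 173.        ]
 [643.03327655 136.49501793 173.        ]
 [598.48381576 188.49552178 173.        ]
 [643.75448765 190.12415012 173.        ]]
[[602.95881751 182.55601534  70.        ]
 [635.77466096 183.74998863  70.        ]
 [572.44934049 193.16411948  70.        ]
 [666.02673849 196.57748916  70.        ]]
```

Call:
servo_tool(plan="-0.1 0.05 -2 0 0 0;-0.1 0.05 -3.5 0 0 0;-0.1 0.05 -4.2 0 0 0;-0.1 0.05 -4.6 0 0 0;-0.1 0.05 -5 0 0 0;-0.1 0.05 -5.4 0 0 0;-0.1 0.05 -5.8 0 0 0;-0.1 0.05 -6 0 0 0;-0.1 0.05 -6 0 0 0")

```text
time: 3.88
position: [619.1, 160.5, 81.1]
orientation: [[-0.036, 0.999, 0.001], [0.999, 0.036, 0.0], [-0.0, 0.001, -1.0]]
contact_force: [-6.0, -1.4, 13.8]
width: 47.4
finger_force: 54.8
```

Call:
servo_tool(plan="0 0 0 0 0 0;0 0 0 0 0 0;0 0 0 0 0 0;0 0 0.5 0 0 0;0 0 3 0 0 0;0 0 7 0 0 0;0 0 10 0 0 0;0 0 10 0 0 0", claw=8.0)

```text
time: 4.55
position: [621.2, 161.0, 185.9]
orientation: [[-0.036, 0.999, 0.009], [0.999, 0.036, 0.001], [0.001, 0.009, -1.0]]
contact_force: [0.8, -0.4, 0.9]
width: 80.0
finger_force: 0.0
```

Call:
servo_tool(plan="-4 -1 0 0 0 -0.1;-8 -2 0 0 0 -0.2;-12 -3 0 0 0 -0.31;-16 -4 0 0 0 -0.31;-18.7 -6 0 0 0 -0.31;-18.7 -8 0 0 0 -0.31;-18.7 -8 0 0 0 -0.31;-18.7 -8 0 0 0 -0.31")

```text
time: 5.22
position: [432.2, 80.1, 179.6]
orientation: [[0.272, 0.962, 0.001], [0.962, -0.272, 0.0], [0.0, 0.001, -1.0]]
contact_force: [-0.2, 1.1, 0.2]
width: 79.8
finger_force: 0.0
```

Run:
```python
from h import *
o=r.observe();print(o["position"],o["orientation"][:,1])
m=eyes.camera_model("wrist"); im=eyes.capture("wrist"); cv2.imwrite("pics/w4.png",im)
import pickle; pickle.dump(m,open("w4.pkl","wb"))
```

```text
[432.18957763  80.0574167  179.64551118] [ 9.62256529e-01 -2.72142627e-01  8.73133085e-04]
```

View pics/w4.png

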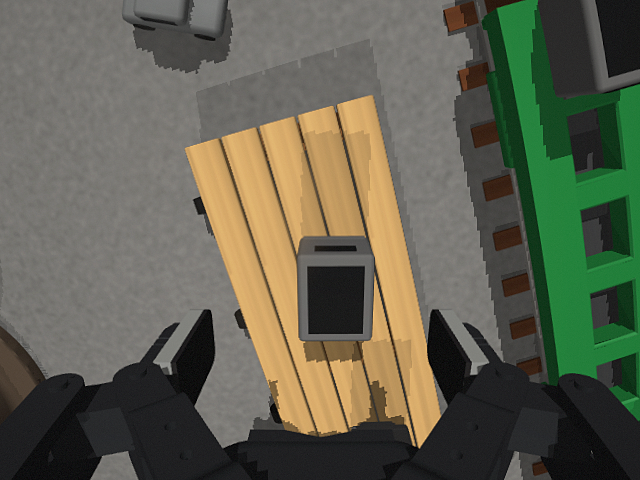

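Crate B's lid is at about (336,300), and crate A sits in socket 5 at the top right. I measure crate B again.

```bash
cat > lid.py <<'E'
from h import *
import pickle
def lid(n,box,z=94.,T=62):
    im=cv2.imread(f"pics/{n}.png"); m=pickle.load(open(f"{n}.pkl","rb")); x0,x1,y0,y1=box
    d=cv2.inRange(im,(0,0,0),(T,T,T)); k=np.zeros_like(d); k[y0:y1,x0:x1]=d[y0:y1,x0:x1]
    for c in cv2.findContours(k,0,1)[0]:
        if cv2.contourArea(c)>500: print(cv2.boundingRect(c),cv2.minAreaRect(onz(m,c[:,0,:],z)[:,:2].astype(np.float32)))
E
python3 -c "
from lid import *
lid('w4',(300,372,256,340))"
```

```text
(307, 266, 58, 68) ((433.5364990234375, 47.98970413208008), (45.669700622558594, 35.044700622558594), 74.22756958007812)
```

Call:
servo_tool(plan="0.1 -2 -2 0 0 0;0.13 -3.2 -4 0 0 0;0.13 -3.2 -7.5 0 0 0;0.13 -3.2 -10.5 0 0 0;0.13 -3.2 -12.2 0 0 0;0.13 -3.2 -12.2 0 0 0;0.13 -3.2 -12.2 0 0 0")

```text
time: 5.85
position: [433.4, 49.0, 56.8]
orientation: [[0.27, 0.963, -0.002], [0.963, -0.27, 0.0], [-0.0, -0.002, -1.0]]
contact_force: [0.4, 0.1, 0.0]
width: 80.4
finger_force: 0.0
```

Call:
servo_tool(plan="0 0 0 0 0 0;0 0 0 0 0 0;0 0 0 0 0 0;0 0 0 0 0 0;0 0 0 0 0 0;0 0 0 0 0 0", claw=4.0)

```text
time: 6.35
position: [433.8, 48.7, 58.6]
orientation: [[0.271, 0.963, 0.002], [0.963, -0.271, -0.0], [0.001, 0.002, -1.0]]
contact_force: [-0.7, 1.1, 6.7]
width: 47.2
finger_force: 50.7
```

Call:
servo_tool(plan="0 0 3 0 0 0;0 0 6 0 0 0;0 0 8 0 0 0;4 -0.4 8 0 0 0.1;8 -0.8 8 0 0 0.2;12 -1.2 8 0 0 0.312;16 -1.5 8 0 0 0.312;19 -1.5 8 0 0 0.312;19 -1.5 8 0 0 0.312;19 -1.5 8 0 0 0.312")

```text
time: 7.18
position: [623.9, 33.5, 137.4]
orientation: [[-0.038, 0.999, 0.0], [0.999, 0.038, -0.0], [-0.0, 0.0, -1.0]]
contact_force: [0.8, -0.2, -2.2]
width: 47.5
finger_force: 53.0
```

Call:
servo_tool(plan="0 0 -2 0 0 0;0 0 -3.5 0 0 0;0 0 -4.2 0 0 0;0 0 -4.6 0 0 0;0 0 -5 0 0 0;0 0 -5.4 0 0 0;0 0 -5.8 0 0 0;0 0 -6 0 0 0;0 0 -6 0 0 0")

```text
time: 7.93
position: [623.4, 33.6, 78.7]
orientation: [[-0.038, 0.999, 0.001], [0.999, 0.038, -0.0], [-0.0, 0.001, -1.0]]
contact_force: [-5.6, 0.5, 10.5]
width: 47.0
finger_force: 54.3
```

Call:
servo_tool(plan="0 0 0 0 0 0;0 0 0 0 0 0;0 0 0 0 0 0;0 0 0.5 0 0 0;0 0 3 0 0 0;0 0 7 0 0 0;0 0 10.5 0 0 0;0 0 10.5 0 0 0", claw=8.0)

```text
time: 8.6
position: [625.8, 33.5, 189.4]
orientation: [[-0.038, 0.999, 0.01], [0.999, 0.038, -0.001], [-0.001, 0.01, -1.0]]
contact_force: [1.0, -0.4, 0.8]
width: 79.9
finger_force: 0.0
```

Call:
servo_tool(plan="-3.5 -2 0 0 0 0;-7 -4 0 0 0 0;-10.5 -6 0 0 0 0;-14 -8 0 0 0 0;-17.5 -10 0 0 0 0;-19 -11.5 0 0 0 0;-19 -11.5 0 0 0 0;-19 -11.5 0 0 0 0")

```text
time: 9.27
position: [433.3, -82.1, 182.9]
orientation: [[-0.036, 0.999, 0.001], [0.999, 0.036, -0.0], [-0.0, 0.001, -1.0]]
contact_force: [0.6, 0.0, -0.1]
width: 80.0
finger_force: 0.0
```

Run:
```python
from lid import *
o=r.observe();print(o["position"],o["orientation"][:,1])
m=eyes.camera_model("wrist"); im=eyes.capture("wrist"); cv2.imwrite("pics/w5.png",im)
pickle.dump(m,open("w5.pkl","wb"))
lid("w5",(200,440,100,425))
```

```text
[433.26202941 -82.11843087 182.89395208] [0.99935329 0.03593301 0.00134677]
(427, 309, 13, 78) ((511.7150573730469, -147.52426147460938), (8.18466854095459, 59.567874908447266), 7.755624771118164)
(200, 309, 15, 83) ((361.1786804199219, -154.96945190429688), (63.79479217529297, 9.536172866821289), 86.363037109375)
(274, 270, 72, 76) ((428.2699279785156, -120.3657455444336), (45.98267364501953, 34.86309814453125), 76.2750015258789)
```

View pics/w5.png

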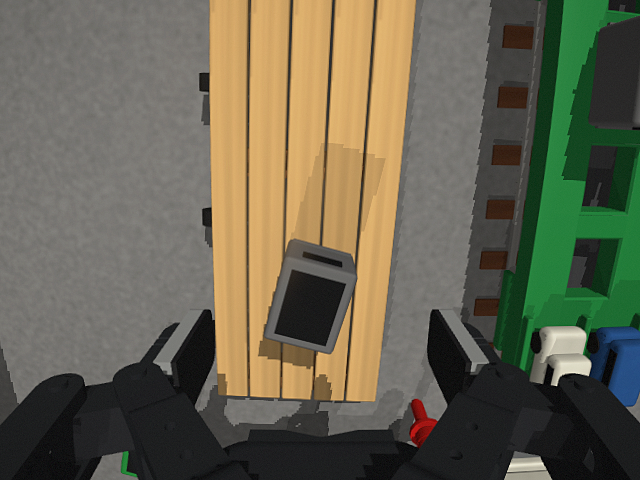

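Crate C's lid is at (310,308), at world (428.3, -120.4) with its short side at -13.7°. I go down and grip it.

Call:
servo_tool(plan="-0.2 -2 -2 0 0 -0.1;-0.5 -3.8 -4 0 0 -0.2;-0.5 -3.8 -5 0 0 -0.276;-0.5 -3.8 -7.5 0 0 -0.276;-0.5 -3.8 -10.5 0 0 -0.276;-0.5 -3.8 -12.5 0 0 -0.276;-0.5 -3.8 -12.5 0 0 -0.276;-0.5 -3.8 -12.5 0 0 -0.276")

```text
time: 9.98
position: [428.8, -118.9, 56.7]
orientation: [[0.235, 0.972, -0.002], [0.972, -0.235, 0.001], [0.0, -0.002, -1.0]]
contact_force: [1.4, -0.8, 0.2]
width: 80.0
finger_force: 0.0
```

Call:
servo_tool(plan="0 0 0 0 0 0;0 0 0 0 0 0;0 0 0 0 0 0;0 0 0 0 0 0;0 0 0 0 0 0;0 0 0 0 0 0", claw=4.0)

```text
time: 10.48
position: [428.9, -119.5, 58.6]
orientation: [[0.236, 0.972, 0.002], [0.972, -0.236, -0.001], [-0.0, 0.003, -1.0]]
contact_force: [-0.0, 2.4, 5.6]
width: 47.6
finger_force: 50.9
```

Call:
servo_tool(plan="0 0 3 0 0 0;0 0 6 0 0 0;0 0 8 0 0 0;4 0.5 8 0 0 0.1;8 1 8 0 0 0.2;12 1.5 8 0 0 0.276;16 2 8 0 0 0.276;19.9 2.5 8 0 0 0.276;19.9 2.5 8 0 0 0.276;19.9 2.5 8 0 0 0.276")

```text
time: 11.32
position: [628.3, -93.9, 137.4]
orientation: [[-0.039, 0.999, 0.001], [0.999, 0.039, -0.0], [-0.0, 0.001, -1.0]]
contact_force: [-0.4, -0.8, -2.3]
width: 47.3
finger_force: 53.2
```

Call:
servo_tool(plan="0 0 -2 0 0 0;0 0 -3.5 0 0 0;0 0 -4.2 0 0 0;0 0 -4.6 0 0 0;0 0 -5 0 0 0;0 0 -5.4 0 0 0;0 0 -5.8 0 0 0;0 0 -6 0 0 0;0 0 -6 0 0 0")

```text
time: 12.07
position: [627.4, -94.6, 78.7]
orientation: [[-0.038, 0.999, 0.001], [0.999, 0.038, -0.0], [-0.0, 0.001, -1.0]]
contact_force: [-5.0, 0.9, 8.4]
width: 47.8
finger_force: 54.5
```

Call:
servo_tool(plan="0 0 0 0 0 0;0 0 0 0 0 0;0 0 0 0 0 0;0 0 0.5 0 0 0;0 0 3 0 0 0;0 0 7 0 0 0;0 0 10.5 0 0 0;0 0 14 0 0 0;0 0 17 0 0 0;0 0 17 0 0 0", claw=8.0)

```text
time: 12.9
position: [629.1, -94.8, 254.2]
orientation: [[-0.038, 0.999, 0.01], [0.999, 0.038, -0.002], [-0.003, 0.009, -1.0]]
contact_force: [0.9, -1.2, -0.3]
width: 80.0
finger_force: 0.0
```

Call:
servo_tool(plan="0 4 0 0 0 0;0 8 0 0 0 0;0 12 0 0 0 0;-1 16 0 0 0 0;-2 20 0 0 0 0;-2 24 0 0 0 0;-3 28 0 0 0 0;-4 32 0 0 0 0;-4 36 0 0 0 0;-4 40 0 0 0 0")

```text
time: 13.73
position: [586.5, 307.5, 247.5]
orientation: [[-0.038, 0.999, 0.0], [0.999, 0.038, 0.0], [0.0, 0.0, -1.0]]
contact_force: [1.2, -0.5, -0.5]
width: 80.0
finger_force: 0.0
```

Call:
servo_tool(plan="0 2 0 0 0 0;0 2 0 0 0 0;0 2 0 0 0 0")

```text
time: 13.98
position: [586.8, 326.4, 246.7]
orientation: [[-0.04, 0.999, -0.001], [0.999, 0.04, -0.0], [-0.0, -0.001, -1.0]]
contact_force: [-0.1, -1.2, 0.3]
width: 79.9
finger_force: 0.0
```

Run:
```python
from lid import *
m=eyes.camera_model("wrist"); im=eyes.capture("wrist"); cv2.imwrite("pics/w6.png",im)
pickle.dump(m,open("w6.pkl","wb"))
```

```text
(no output)
```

View pics/w6.png

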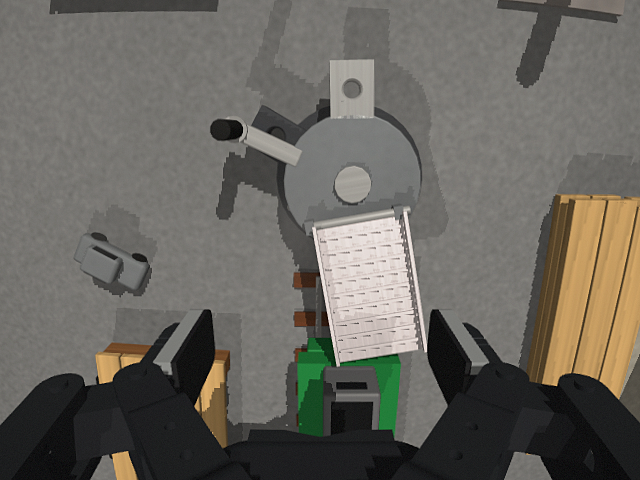

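The picture shows the turntable's axis cap at (353,184), the tab hole at (352,88) and the lug hole half covered at (277,130). The lever grip's top is at (222,130). I compute the geometry, refining the features by mask where I can.

Run:
```python
from lid import *
np.set_printoptions(precision=1,suppress=True)
m=pickle.load(open("w6.pkl","rb")); im=cv2.imread("pics/w6.png")
ax=onz(m,[(353,184)],44.)[0];ax2=onz(m,[(353,184)],48.)[0]
t=onz(m,[(352,88)],44.)[0]; lg=onz(m,[(277,130)],32.)[0]; lv=onz(m,[(221,130)],95.)[0]
print("axis",ax,ax2,"tab",t,"lug",lg,"lever",lv, onz(m,[(236,130)],45.)[0])
A=lambda p:(np.degrees(np.arctan2(*(p-ax)[1::-1])),np.hypot(*(p-ax)[:2]))
print(A(t),A(lg),A(lv))
c=im[50:120,310:390]; cr=im[100:160,250:310]; 
v=np.hstack([cv2.resize(c,(480,420),interpolation=0)[:,:400],cv2.resize(cr,(420,420),interpolation=0)[:,:400]])
cv2.imwrite("pics/w6c.png",v)
```

```text
axis [614.7 353.1  44. ] [614.4 353.6  48. ] tab [609.1 432.   44. ] lug [547.1 395.7  32. ] lever [513.4 395.1  95. ] [514.  394.7  45. ]
(np.float64(94.06393886971055), np.float64(79.04700856147608)) (np.float64(147.797884933883), np.float64(79.9709003715069)) (np.float64(157.47655639824183), np.float64(109.68706292245648))
```

View pics/w6c.png

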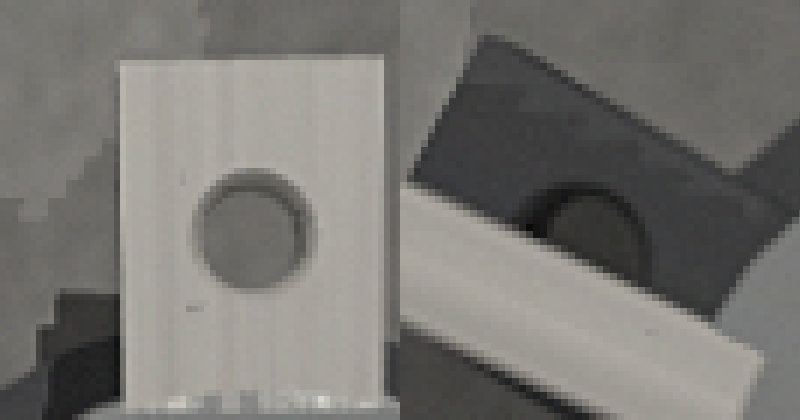

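Call:
servo_tool(plan="-1 1 0 0 0 0.12;-2 2 0 0 0 0.24;-3 3 0 0 0 0.36;-4 4 0 0 0 0.48;-5 5 0 0 0 0.6;-6 6 0 0 0 0.72;-7 6.5 0 0 0 0.84;-7.3 6.9 0 0 0 0.96;-7.3 6.9 0 0 0 1.08;-7.3 6.9 0 0 0 1.08", claw=4.5)

```text
time: 14.87
position: [514.6, 393.3, 247.6]
orientation: [[-0.901, 0.434, 0.0], [0.434, 0.901, -0.0], [-0.0, 0.0, -1.0]]
contact_force: [0.5, -0.8, 0.1]
width: 44.9
finger_force: 0.0
```

Call:
servo_tool(plan="0 0 -2 0 0 0.12;0 0 -4 0 0 0.24;0 0 -6 0 0 0.36;0 0 -8 0 0 0.48;0 0 -10 0 0 0.48;0 0 -10 0 0 0.48")

```text
time: 15.37
position: [513.6, 392.4, 143.8]
orientation: [[-1.0, -0.022, -0.005], [-0.022, 1.0, -0.003], [0.005, -0.003, -1.0]]
contact_force: [-0.1, 0.3, -1.0]
width: 45.0
finger_force: 0.0
```

Call:
servo_tool(plan="0 0.25 -2.5 0 0 0;0 0.25 -5 0 0 0;0 0.25 -7.5 0 0 0;0 0.25 -8 0 0 0;0 0.25 -8 0 0 0")

```text
time: 15.78
position: [514.4, 396.2, 66.9]
orientation: [[-1.0, -0.024, -0.002], [-0.024, 1.0, -0.001], [0.002, -0.001, -1.0]]
contact_force: [0.6, -0.2, 0.3]
width: 44.9
finger_force: 0.0
```

Call:
servo_tool(plan="0 0 0 0 0 0;0 0 0 0 0 0;0 0 0 0 0 0;0 0 0 0 0 0", claw=2.4)

```text
time: 16.12
position: [514.7, 397.2, 68.7]
orientation: [[-1.0, -0.027, 0.002], [-0.027, 1.0, 0.001], [-0.002, 0.001, -1.0]]
contact_force: [-1.1, -0.2, -0.0]
width: 24.3
finger_force: 0.0
```

Call:
servo_tool(plan="-0.4 -0.8 0 0 0 0;-0.6 -1.6 0 0 0 0;-0.8 -2.5 0 0 0 0;-1 -3.5 0 0 0 0;-1 -4.4 0 0 0 0;-1 -5.4 0 0 0 0;-0.8 -6.3 0 0 0 0;-0.6 -7.3 0 0 0 0;-0.3 -8.2 0 0 0 0;-0.3 -8.2 0 0 0 0")

```text
time: 16.95
position: [512.2, 313.1, 67.3]
orientation: [[-1.0, -0.026, 0.0], [-0.026, 1.0, -0.0], [-0.0, -0.0, -1.0]]
contact_force: [-0.2, -0.3, 0.3]
width: 24.1
finger_force: 0.0
```

Call:
servo_tool(plan="0.3 -0.6 0 0 0 0;0.7 -1.5 0 0 0 0;0.9 -1.9 0 0 0 0;0.9 -1.9 0 0 0 0")

```text
time: 17.28
position: [521.0, 295.1, 67.3]
orientation: [[-1.0, -0.026, 0.0], [-0.026, 1.0, -0.0], [-0.0, -0.0, -1.0]]
contact_force: [0.3, -0.8, -0.2]
width: 23.8
finger_force: 0.0
```

Call:
servo_tool(plan="0.2 -0.4 0 0 0 0;0.5 -0.8 0 0 0 0;0.5 -0.8 0 0 0 0")

```text
time: 17.53
position: [525.8, 287.5, 67.3]
orientation: [[-1.0, -0.027, 0.0], [-0.027, 1.0, 0.0], [-0.0, 0.0, -1.0]]
contact_force: [-0.6, -0.4, -0.8]
width: 23.9
finger_force: 0.0
```

Call:
servo_tool(plan="0.2 -0.3 0 0 0 0;0.4 -0.5 0 0 0 0;0.4 -0.5 0 0 0 0")

```text
time: 17.78
position: [527.7, 284.5, 67.3]
orientation: [[-1.0, -0.027, -0.003], [-0.027, 1.0, 0.002], [0.003, 0.002, -1.0]]
contact_force: [-11.0, 13.7, 2.6]
width: 24.0
finger_force: 7.0
```

Call:
servo_tool(plan="0.2 -0.3 0 0 0 0;0.5 -0.6 0 0 0 0;0.5 -0.6 0 0 0 0")

```text
time: 18.03
position: [528.0, 283.6, 67.2]
orientation: [[-1.0, -0.027, -0.01], [-0.027, 1.0, 0.007], [0.01, 0.007, -1.0]]
contact_force: [-38.3, 57.4, 8.9]
width: 24.1
finger_force: 29.2
```

Run:
```python
from lid import *
im=eyes.capture("scene"); cv2.imwrite("pics/s2f.png",im)
s=eyes.capture("side"); m=eyes.camera_model("wrist"); w=eyes.capture("wrist"); cv2.imwrite("pics/w7.png",w); pickle.dump(m,open("w7.pkl","wb"))
cv2.imwrite("pics/c7.png",np.hstack([cv2.resize(im[220:340,420:540],(400,400)),cv2.resize(w[0:480,0:640],(400,300)) .repeat(1,0)if 0 else cv2.resize(w[:,80:560],(400,400))]))
```

```text
(no output)
```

View pics/c7.png

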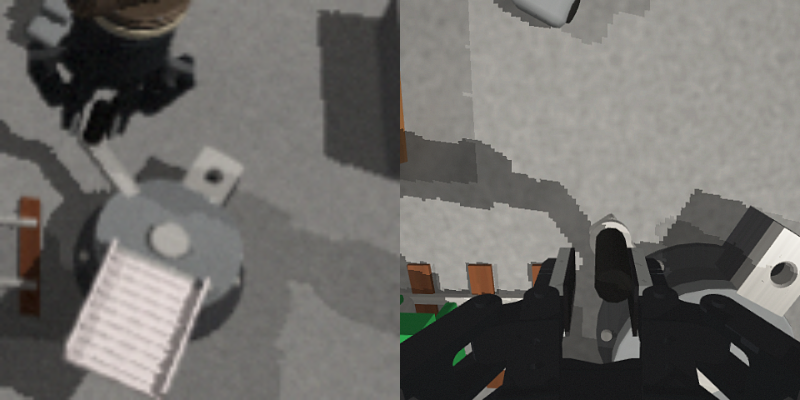

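The crops show the lever held between the fingers and the ramp swung away. The tab now lies over the lug, against the stop (69 N). I ease off, release the lever and look from above.

Call:
servo_tool(plan="-0.3 0.4 0 0 0 0;-0.6 0.8 0 0 0 0;-0.6 0.8 0 0 0 0")

```text
time: 18.43
position: [527.8, 285.9, 67.4]
orientation: [[-1.0, -0.029, 0.0], [-0.029, 1.0, -0.0], [-0.0, -0.0, -1.0]]
contact_force: [-0.3, 0.2, -0.6]
width: 24.0
finger_force: 0.0
```

Call:
servo_tool(plan="0 0 0 0 0 0;0 0 0 0 0 0;0 0 0 0 0 0;0 0 3 0 0 0;0 0 6 0 0 0;0 0 10 0 0 0;0 1 14 0 0 0;1 2 16 0 0 0;2 3 16 0 0 0;2 3 16 0 0 0", claw=4.5)

```text
time: 19.27
position: [550.1, 315.7, 228.9]
orientation: [[-1.0, -0.027, 0.004], [-0.027, 1.0, 0.002], [-0.004, 0.002, -1.0]]
contact_force: [-0.4, -0.3, -1.1]
width: 45.1
finger_force: 0.0
```

Call:
servo_tool(plan="0 3 0 0 0 -0.12;0 4 0 0 0 -0.24;0 5 0 0 0 -0.36;0 6 0 0 0 -0.48;0 6 0 0 0 -0.6;0 6 0 0 0 -0.72;0 6 0 0 0 -0.84;0 6 0 0 0 -0.96;0 6 0 0 0 -1.08;0 6 0 0 0 -1.2")

```text
time: 20.1
position: [548.0, 373.9, 226.1]
orientation: [[-0.381, 0.924, -0.002], [0.924, 0.381, -0.001], [-0.0, -0.002, -1.0]]
contact_force: [0.3, 0.4, -0.6]
width: 44.8
finger_force: 0.0
```

Call:
servo_tool(plan="0 0 0 0 0 -0.12;0 0 0 0 0 -0.24;0 0 0 0 0 -0.37;0 0 0 0 0 -0.37;0 0 0 0 0 -0.37")

```text
time: 20.52
position: [548.1, 374.3, 226.5]
orientation: [[-0.031, 1.0, -0.001], [1.0, 0.031, -0.001], [-0.001, -0.001, -1.0]]
contact_force: [-0.5, 0.2, -0.7]
width: 44.9
finger_force: 0.0
```

Run:
```python
from lid import *
m=eyes.camera_model("wrist"); w=eyes.capture("wrist"); cv2.imwrite("pics/w8.png",w); pickle.dump(m,open("w8.pkl","wb"))
```

```text
(no output)
```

View pics/w8.png

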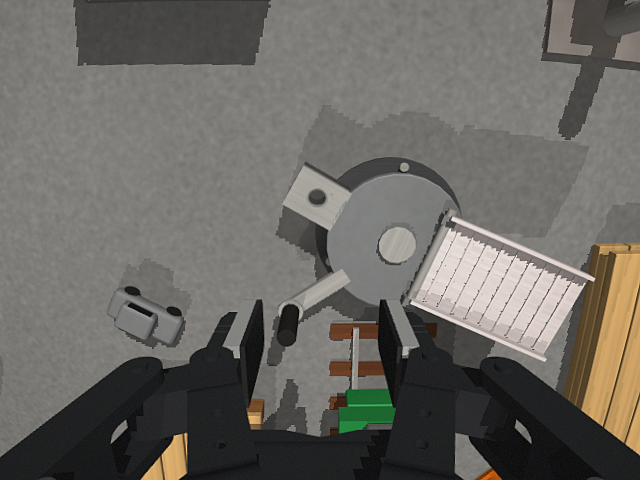

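The tab hole is at (317,197) over the lug, the axis cap is at (397,245), and the ramp is swung to the far side. I measure the hole.

Run:
```python
from lid import *
np.set_printoptions(precision=1,suppress=True)
im=cv2.imread("pics/w8.png"); m=pickle.load(open("w8.pkl","rb"))
g=cv2.cvtColor(im,cv2.COLOR_BGR2GRAY)[180:215,300:335]
d=(g<120).astype(np.uint8)
n,l,s,c=cv2.connectedComponentsWithStats(d)
for i in range(1,n): print(s[i],c[i]+[300,180])
i=1+np.argmax([min(abs(c[i]-17))*0-np.hypot(*(c[i]-17)) for i in range(1,n)])
cc=cv2.findContours((l==i).astype(np.uint8),0,1)[0][0][:,0,:]+[300,180]
P=onz(m,cc,44.)[:,:2].astype(np.float32);print(cv2.minEnclosingCircle(P),P.max(0),P.min(0), P.max(0)/2+P.min(0)/2)
# camera-vs-TCP: axis re-measure
print(onz(m,[(397,245)],44.))
```

```text
[31  0  4  3  8] [332.9 180.6]
[  8   9  19  17 238] [316.8 197. ]
((545.4563598632812, 391.3155212402344), 7.505308628082275) [552.8 398.3] [538. 385.] [545.4 391.7]
[[614.9 352.7  44. ]]
```

Call:
servo_tool(plan="-0.5 -4 0 0 0 0;-1 -8 0 0 0 0;-1.5 -12 0 0 0 0;-2 -16 0 0 0 0;-2.5 -20 0 0 0 0;-3 -24 0 0 0 0;-3.5 -28 0 0 0 0;-4 -32 0 0 0 0;-4.5 -36 0 0 0 0;-5 -40 0 0 0 0")

```text
time: 21.4
position: [497.5, -26.9, 227.3]
orientation: [[-0.032, 0.999, 0.0], [0.999, 0.032, -0.0], [-0.0, 0.0, -1.0]]
contact_force: [-0.1, -0.2, 0.6]
width: 45.0
finger_force: 0.0
```

Call:
servo_tool(plan="-0.5 -4 0 0 0 0;-1 -8 0 0 0 0;-1.5 -12 0 0 0 0;-2 -16 0 0 0 0;-2.5 -20 0 0 0 0;-3 -24 0 0 0 0;-3.5 -27 0 0 0 0;-4 -29 0 0 0 0;-4 -29 0 0 0 0;-4 -29 0 0 0 0")

```text
time: 22.23
position: [457.7, -315.6, 226.9]
orientation: [[-0.029, 1.0, -0.0], [1.0, 0.029, 0.001], [0.001, -0.0, -1.0]]
contact_force: [0.4, 0.2, -0.3]
width: 45.1
finger_force: 0.0
```

Run:
```python
from lid import *
m=eyes.camera_model("wrist"); w=eyes.capture("wrist"); cv2.imwrite("pics/w9.png",w); pickle.dump(m,open("w9.pkl","wb"))
```

```text
(no output)
```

View pics/w9.png

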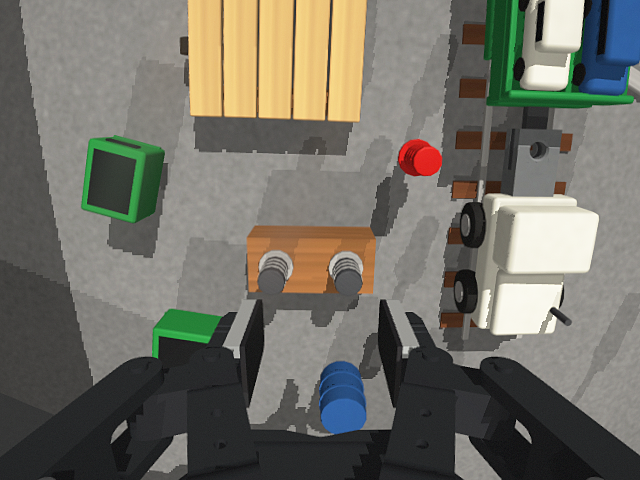

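The pin grips' tops are at (272,283) and (348,283), the red look-alike is at (420,158), and the coupling hole is at (538,151). I refine these with masks.

Run:
```python
from lid import *
np.set_printoptions(precision=1,suppress=True)
im=cv2.imread("pics/w9.png"); m=pickle.load(open("w9.pkl","rb"))
hsv=cv2.cvtColor(im,cv2.COLOR_BGR2HSV); g=cv2.cvtColor(im,cv2.COLOR_BGR2GRAY)
k=((hsv[...,1]<70)).astype(np.uint8); k[:242]=0;k[296:]=0;k[:,:252]=0;k[:,370:]=0   # grey pin on brown block
n,l,s,c=cv2.connectedComponentsWithStats(k)
for i in range(1,n):
    if s[i][4]>150:
        x,y,w,h,a=s[i]; print("pin",s[i],"collar L/R top:",onz(m,[(x+w/2,y)],49.), "bottom of top disc:",onz(m,[(x+w/2,y+h)],84.))
for q in ((272.5,283),(348,283)): print("top",onz(m,[q],84.))
for x in (272,348): print(x,[int(v) for v in g[248:302:2,x]])
print([int(v) for v in g[284,255:292]],[int(v) for v in g[284,330:366]])
d=(g[138:164,524:552]<75).astype(np.uint8); n,l,s,c=cv2.connectedComponentsWithStats(d)
for i in range(1,n): print("hole",s[i],c[i]+[524,138],onz(m,[c[i]+[524,138]],46.))
print(g[140:164:3,526:552:2])
```

```text
pin [ 252  250  118   46 2718] collar L/R top: [[ 451.3 -342.2   49. ]] bottom of top disc: [[ 452.7 -368.7   84. ]]
top [[ 422.8 -358.8   84. ]]
top [[ 480.9 -357.    84. ]]
272 [124, 137, 175, 172, 149, 102, 117, 144, 84, 141, 72, 92, 92, 93, 92, 93, 92, 90, 92, 89, 89, 89, 89, 83, 88, 89, 88]
348 [120, 125, 180, 175, 185, 71, 153, 92, 120, 138, 85, 67, 96, 90, 89, 87, 90, 88, 87, 87, 88, 87, 85, 84, 82, 86, 86]
[128, 131, 113, 87, 85, 90, 90, 90, 90, 91, 90, 90, 92, 92, 90, 91, 89, 92, 91, 89, 91, 94, 93, 88, 89, 89, 90, 89, 78, 129, 136, 128, 128, 130, 127, 129, 128] [78, 75, 75, 76, 74, 75, 84, 87, 87, 85, 87, 84, 86, 87, 88, 88, 86, 86, 87, 86, 85, 88, 84, 89, 86, 85, 87, 86, 86, 86, 85, 82, 89, 133, 133, 132]
hole [  6   4  18  16 211] [537.6 149.2] [[ 633.6 -251.9   46. ]]
hole [0 6 2 1 2] [524.5 144. ] [[ 621.7 -248.3   46. ]]
hole [3 6 1 1 1] [527. 144.] [[ 623.9 -248.2   46. ]]
hole [26  8  2  1  2] [550.5 146. ] [[ 644.3 -248.7   46. ]]
hole [16 19  1  1  1] [540. 157.] [[ 636.7 -258.    46. ]]
[[ 82  80  83  84  83  82  88  86  84  79  81  81  78]
 [ 84  82  84  80  57  36  30  51  56  89  85  77  80]
 [145 151 104  45  54  61  31  34  53  54  67  83  72]
 [125 128  42  46  55  60  27  36  49  54  82  89 127]
 [126 129  60  56  56  66  31  37  54  52 103 107 126]
 [124 124 115  54  58  33  29  73  70 103 114 126 126]
 [125 122 125 144  93  95  92 109 129 126 126 120 126]
 [126 127 127 127 129 131 134 130 126 125 126 118 123]]
```

Call:
servo_tool(plan="1.2 -2 -3 0 0 0;2.4 -4.1 -6 0 0 0;2.4 -4.1 -9.5 0 0 0;2.4 -4.1 -11 0 0 0;2.4 -4.1 -11 0 0 0;2.4 -4.1 -11 0 0 0")

```text
time: 22.78
position: [482.6, -354.8, 117.3]
orientation: [[-0.03, 1.0, -0.001], [1.0, 0.03, 0.001], [0.001, -0.001, -1.0]]
contact_force: [0.3, 0.5, 0.8]
width: 44.9
finger_force: 0.0
```

Run:
```python
from lid import *
np.set_printoptions(precision=1,suppress=True)
print(r.observe()["position"])
m=eyes.camera_model("wrist"); w=eyes.capture("wrist"); cv2.imwrite("pics/w10.png",w); pickle.dump(m,open("w10.pkl","wb"))
for p in ((421.7,-358.5),(481.7,-356.7)): print(proj(m,[[*p,84],[p[0],p[1]+11,84],[p[0]-11,p[1],84],[p[0]+11,p[1],84],[p[0],p[1]+15,49]]))
```

```text
[ 482.6 -354.8  117.3]
[[191.9 290.4]
 [190.4 268.9]
 [169.5 289.6]
 [214.5 291.2]
 [209.5 240.5]]
[[316.7 290.9]
 [317.4 269.2]
 [293.6 290.3]
 [339.8 291.6]
 [318.1 240.6]]
```

Run:
```python
from lid import *
g=cv2.cvtColor(cv2.imread("pics/w10.png"),cv2.COLOR_BGR2GRAY)
print("col317 from 230",[int(v) for v in g[230:320,317]])
print("row295 from 285",[int(v) for v in g[295,285:350]])
```

```text
col317 from 230 [124, 124, 123, 123, 122, 125, 126, 125, 128, 129, 129, 127, 143, 161, 188, 195, 183, 184, 183, 185, 190, 155, 86, 58, 85, 144, 172, 132, 67, 98, 149, 171, 136, 72, 83, 144, 170, 154, 101, 61, 69, 72, 74, 88, 95, 94, 92, 93, 95, 95, 95, 97, 93, 92, 92, 96, 93, 92, 92, 93, 92, 93, 93, 91, 91, 92, 92, 92, 93, 92, 93, 91, 92, 90, 87, 91, 91, 91, 89, 88, 89, 85, 84, 87, 90, 90, 89, 87, 89, 87]
row295 from 285 [143, 143, 149, 99, 79, 82, 83, 84, 77, 76, 86, 92, 92, 91, 93, 90, 92, 89, 90, 92, 94, 90, 91, 93, 92, 95, 93, 94, 92, 93, 91, 92, 92, 90, 91, 91, 91, 95, 95, 93, 92, 91, 91, 91, 89, 92, 91, 92, 92, 90, 88, 85, 92, 144, 147, 146, 142, 144, 144, 143, 143, 143, 146, 144, 144]
```

Call:
servo_tool(plan="-0.1 -0.3 -2 0 0 0;-0.1 -0.3 -4 0 0 0;-0.1 -0.3 -6.3 0 0 0;-0.1 -0.3 -6.3 0 0 0;-0.1 -0.3 -6.3 0 0 0")

```text
time: 23.25
position: [481.7, -358.8, 55.5]
orientation: [[-0.029, 1.0, 0.0], [1.0, 0.029, -0.0], [-0.0, 0.0, -1.0]]
contact_force: [0.4, 0.7, 0.3]
width: 44.8
finger_force: 0.0
```

Call:
servo_tool(plan="0 0 0 0 0 0;0 0 0 0 0 0;0 0 0 0 0 0;0 0 0 0 0 0;0 0 0 0 0 0;0 0 0 0 0 0", claw=1.6, newtons=60)

```text
time: 23.75
position: [481.9, -359.4, 56.5]
orientation: [[-0.028, 1.0, 0.002], [1.0, 0.028, -0.002], [-0.002, 0.002, -1.0]]
contact_force: [-2.1, 2.1, 6.8]
width: 20.5
finger_force: 58.3
```

Call:
servo_tool(plan="0 0 1.5 0 0 0;0 0 3.5 0 0 0;0 0 6 0 0 0;0 0 10 0 0 0;0 0 13 0 0 0;0 4 14 0 0 0;0 8 14 0 0 0;0 12 14 0 0 0;0 16 14 0 0 0;0 20 14 0 0 0")

```text
time: 24.58
position: [481.0, -157.3, 195.8]
orientation: [[-0.028, 1.0, 0.002], [1.0, 0.028, -0.001], [-0.001, 0.002, -1.0]]
contact_force: [0.6, -0.1, -1.3]
width: 19.9
finger_force: 58.8
```

Call:
servo_tool(plan="0.5 4 0 0 0 0;1 8 0 0 0 0;1.5 12 0 0 0 0;2 16 0 0 0 0;2.5 20 0 0 0 0;3 24 0 0 0 0;3.5 28 0 0 0 0;4 32 0 0 0 0;4.5 36 0 0 0 0;5 40 0 0 0 0")

```text
time: 25.42
position: [531.2, 243.3, 195.9]
orientation: [[-0.028, 1.0, 0.002], [1.0, 0.028, 0.001], [0.001, 0.002, -1.0]]
contact_force: [0.9, -0.5, -0.7]
width: 20.1
finger_force: 58.8
```

Call:
servo_tool(plan="0.5 4 0 0 0 0;1 8 0 0 0 0;1.4 12 0 0 0 0;1.4 15 0 0 0 0;1.4 15 0 0 0 0;1.4 15 0 0 0 0")

```text
time: 25.92
position: [544.7, 392.5, 195.0]
orientation: [[-0.031, 1.0, 0.001], [1.0, 0.031, 0.0], [0.0, 0.001, -1.0]]
contact_force: [-0.2, -0.3, -1.6]
width: 20.1
finger_force: 58.8
```

Run:
```python
from lid import *
m=eyes.camera_model("wrist"); w=eyes.capture("wrist"); cv2.imwrite("pics/w11.png",w); pickle.dump(m,open("w11.pkl","wb"))
print(r.observe()["position"],r.observe()["width"])
```

```text
[544.9119881  391.30096194 195.03704952] 20.283615185529715
```

Run:
```python
from lid import *
np.set_printoptions(precision=1,suppress=True)
g=cv2.cvtColor(cv2.imread("pics/w11.png"),cv2.COLOR_BGR2GRAY); m=pickle.load(open("w11.pkl","rb"))
x,y,Z=544.9,391.3+1.5,195-56.5
print(proj(m,[[x,y+15,Z+49],[x,y+15,Z+44],[x,y+11,Z+84],[x-11,y,Z+84],[x+11,y,Z+84],[x-15,y,Z+49],[x+15,y,Z+49],[x,y,Z+4]]))
print("hole now",proj(m,[[545.4,391.6,44]]))
c=int(proj(m,[[x,y+15,Z+49]])[0,0]); print(c,[int(v) for v in g[250:420:2,c]])
```

```text
[[320.2 276.8]
 [320.2 272.4]
 [319.9 327.6]
 [285.6 356.3]
 [352.1 358.1]
 [282.8 309.6]
 [355.2 311.6]
 [319.2 272.5]]
hole now [[320.  228.4]]
320 [165, 169, 170, 158, 26, 28, 107, 127, 126, 126, 124, 125, 131, 162, 149, 149, 151, 160, 46, 52, 47, 117, 133, 73, 52, 91, 130, 133, 46, 51, 115, 126, 154, 45, 53, 53, 53, 59, 79, 76, 74, 74, 78, 75, 74, 74, 70, 74, 74, 77, 75, 73, 72, 75, 71, 73, 72, 73, 71, 72, 72, 73, 71, 71, 65, 109, 128, 128, 131, 127, 124, 126, 125, 127, 131, 128, 130, 128, 125, 125, 127, 125, 124, 125, 128]
```

Call:
servo_tool(plan="0.05 -0.16 -3 0 0 0;0.05 -0.16 -6 0 0 0;0.05 -0.16 -8.5 0 0 0;0.05 -0.16 -9 0 0 0;0.05 -0.16 -9 0 0 0;0.05 -0.16 -9 0 0 0")

```text
time: 26.47
position: [546.6, 389.0, 105.9]
orientation: [[-0.027, 1.0, 0.001], [1.0, 0.027, 0.001], [0.001, 0.001, -1.0]]
contact_force: [1.0, -0.2, 0.2]
width: 20.2
finger_force: 58.8
```

Run:
```python
from lid import *
np.set_printoptions(precision=1,suppress=True)
print(r.observe()["position"])
m=eyes.camera_model("wrist"); w=eyes.capture("wrist"); cv2.imwrite("pics/w12.png",w); pickle.dump(m,open("w12.pkl","wb"))
print("hole",proj(m,[[545.4,391.6,44]]),"foot",proj(m,[[545.4,391.6,53]]))
cv2.imwrite("pics/w12c.png",cv2.resize(w[120:400,220:420],(560,784)[::1],interpolation=0)[:600])
```

```text
[546.6 389.  105.9]
hole [[316.7 262.4]] foot [[316.6 268.1]]
```

View pics/w12c.png

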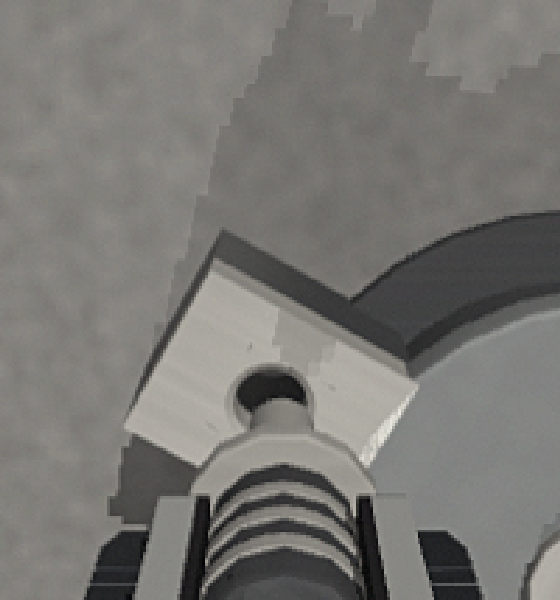

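The crop shows the tab hole centred at about (317,262) in full-picture pixels. The pin shaft sits about 3 px to the right and its foot is slightly short of centre. I correct by -1.3 mm in x and +0.8 mm in y and go down in short rows.

Call:
servo_tool(plan="-0.13 0.08 0 0 0 0;-0.13 0.08 -0.5 0 0 0;-0.13 0.08 -1 0 0 0;-0.13 0.08 -1.5 0 0 0;-0.13 0.08 -2 0 0 0;-0.13 0.08 -2 0 0 0")

```text
time: 27.02
position: [544.0, 389.9, 82.9]
orientation: [[-0.028, 1.0, -0.002], [1.0, 0.028, -0.001], [-0.001, -0.002, -1.0]]
contact_force: [0.2, -0.1, -0.8]
width: 19.9
finger_force: 58.9
```

Call:
servo_tool(plan="0 0 -0.5 0 0 0;0 0 -1 0 0 0;0 0 -1.5 0 0 0;0 0 -2 0 0 0;0 0 -2.4 0 0 0;0 0 -2.7 0 0 0;0 0 -2.7 0 0 0")

```text
time: 27.6
position: [544.5, 390.2, 56.9]
orientation: [[-0.028, 1.0, -0.0], [1.0, 0.028, -0.0], [-0.0, -0.0, -1.0]]
contact_force: [-0.6, -1.8, -1.2]
width: 20.1
finger_force: 58.6
```

Call:
servo_tool(plan="0 0 -0.2 0 0 0;0 0 -0.4 0 0 0;0 0 -0.4 0 0 0;0 0 -0.4 0 0 0")

```text
time: 27.93
position: [545.0, 391.0, 56.4]
orientation: [[-0.028, 1.0, 0.003], [1.0, 0.028, 0.002], [0.002, 0.003, -1.0]]
contact_force: [-6.9, -2.7, 24.6]
width: 20.0
finger_force: 61.4
```

Call:
servo_tool(plan="0 0 0.3 0 0 0;0 0 0.3 0 0 0;0 0 0.3 0 0 0;0 0 0.3 0 0 0;0 0 3 0 0 0;0 0 6 0 0 0;0 0 10 0 0 0;0 0 14 0 0 0;0 -2 15 0 0 0;-0.5 -6 15 0 0 0", claw=4.5)

```text
time: 28.77
position: [540.8, 332.7, 206.6]
orientation: [[-0.031, 0.999, 0.006], [1.0, 0.031, 0.004], [0.003, 0.006, -1.0]]
contact_force: [0.8, -0.5, -1.0]
width: 45.1
finger_force: 0.0
```

Call:
servo_tool(plan="-0.5 -4 0 0 0 0;-1 -8 0 0 0 0;-1.5 -12 0 0 0 0;-2 -16 0 0 0 0;-2.5 -20 0 0 0 0;-3 -24 0 0 0 0;-3.5 -28 0 0 0 0;-4 -32 0 0 0 0;-4.5 -36 0 0 0 0;-5 -40 0 0 0 0")

```text
time: 29.6
position: [488.9, -71.6, 203.2]
orientation: [[-0.028, 1.0, 0.0], [1.0, 0.028, 0.0], [0.0, 0.0, -1.0]]
contact_force: [0.7, -0.1, -0.1]
width: 45.2
finger_force: 0.0
```

Call:
servo_tool(plan="-1 -4 0 0 0 0;-2 -8 0 0 0 0;-3 -12 0 0 0 0;-4 -16 0 0 0 0;-5 -20 0 0 0 0;-6 -24 -2 0 0 0;-6.9 -28 -4 0 0 0;-6.9 -29 -7 0 0 0;-6.9 -29 -8 0 0 0;-6.9 -29 -8 0 0 0")

```text
time: 30.43
position: [419.2, -359.5, 120.4]
orientation: [[-0.026, 1.0, -0.004], [1.0, 0.026, 0.004], [0.004, -0.003, -1.0]]
contact_force: [-0.6, 0.4, -0.3]
width: 45.4
finger_force: 0.0
```

Run:
```python
from lid import *
np.set_printoptions(precision=1,suppress=True)
print(r.observe()["position"])
m=eyes.camera_model("wrist"); w=eyes.capture("wrist"); cv2.imwrite("pics/w13.png",w); pickle.dump(m,open("w13.pkl","wb"))
g=cv2.cvtColor(w,cv2.COLOR_BGR2GRAY)
p=(421.2,-359.7)
q=proj(m,[[*p,84],[p[0],p[1]+11,84],[p[0]-11,p[1],84],[p[0]+11,p[1],84],[p[0],p[1]+15,49]]);print(q)
c=int(q[4,0]);a=int(q[4,1])-15; print(c,a,[int(v) for v in g[a:a+60,c]])
b=int(q[0,1])+4; x=int(q[2,0])-12; print(x,[int(v) for v in g[b,x:x+70]])
```

```text
[ 419.2 -359.5  120.4]
[[323.2 285.4]
 [323.8 263.9]
 [300.4 284.8]
 [345.9 286. ]
 [323.7 236.5]]
323 221 [115, 117, 114, 115, 116, 114, 115, 111, 113, 116, 116, 117, 120, 134, 149, 177, 178, 167, 169, 169, 171, 179, 126, 49, 48, 121, 165, 129, 61, 95, 138, 155, 108, 47, 118, 152, 140, 96, 55, 61, 63, 68, 87, 92, 86, 86, 86, 88, 88, 88, 85, 83, 88, 87, 87, 85, 83, 85, 84, 86]
288 [128, 130, 129, 130, 127, 129, 135, 104, 77, 75, 76, 75, 76, 77, 69, 63, 78, 81, 81, 81, 81, 83, 83, 83, 83, 83, 83, 84, 83, 82, 81, 84, 85, 85, 87, 86, 86, 83, 85, 85, 84, 83, 81, 83, 82, 82, 83, 83, 86, 86, 83, 83, 82, 82, 80, 74, 128, 131, 131, 131, 131, 131, 130, 130, 131, 131, 131, 132, 133, 132]
```

Call:
servo_tool(plan="0.18 0.1 -2 0 0 0;0.18 0.1 -4 0 0 0;0.18 0.1 -6.4 0 0 0;0.18 0.1 -6.4 0 0 0;0.18 0.1 -6.4 0 0 0")

```text
time: 30.9
position: [422.9, -358.0, 60.2]
orientation: [[-0.029, 1.0, -0.0], [1.0, 0.029, 0.0], [0.0, -0.0, -1.0]]
contact_force: [0.0, 0.2, -0.0]
width: 45.1
finger_force: 0.0
```

Call:
servo_tool(plan="0 0 0 0 0 0;0 0 0 0 0 0;0 0 0 0 0 0;0 0 0 0 0 0;0 0 0 0 0 0;0 0 0 0 0 0", claw=1.6, newtons=60)

```text
time: 31.4
position: [422.5, -359.0, 61.3]
orientation: [[-0.028, 1.0, 0.001], [1.0, 0.028, -0.001], [-0.001, 0.001, -1.0]]
contact_force: [-3.2, -0.1, 8.4]
width: 19.9
finger_force: 58.3
```

Call:
servo_tool(plan="0 0 1.5 0 0 0;0 0 3.5 0 0 0;0 0 6 0 0 0;0 0 10 0 0 0;0 0 13 0 0 0;3 1.5 14 0 0 0;6.5 3.3 14 0 0 0;10 5 14 0 0 0;13.5 7 14 0 0 0;17 9 14 0 0 0")

```text
time: 32.23
position: [593.8, -267.6, 201.1]
orientation: [[-0.028, 1.0, 0.002], [1.0, 0.028, -0.001], [-0.001, 0.002, -1.0]]
contact_force: [0.3, -1.1, -1.1]
width: 19.7
finger_force: 58.8
```

Call:
servo_tool(plan="3 1.2 0 0 0 0;4 1.65 0 0 0 0;4 1.65 0 0 0 0;4 1.65 0 0 0 0")

```text
time: 32.57
position: [632.1, -251.9, 199.9]
orientation: [[-0.029, 1.0, 0.0], [1.0, 0.029, -0.0], [-0.0, 0.0, -1.0]]
contact_force: [0.2, -0.3, -1.4]
width: 19.8
finger_force: 58.9
```

```bash
cat > hole.py <<'E'
from lid import *
import sys
np.set_printoptions(precision=1,suppress=True)
n=sys.argv[1]
o=r.observe(); print(o["position"])
m=eyes.camera_model("wrist"); w=eyes.capture("wrist"); cv2.imwrite(f"pics/{n}.png",w); pickle.dump(m,open(f"{n}.pkl","wb"))
g=cv2.cvtColor(w,cv2.COLOR_BGR2GRAY); q=proj(m,[[632.7,-252.3,46]])[0]; x,y=q.astype(int); print("expected hole",q)
print("rows",y-20,"step2 cols",x-20); print(g[y-20:y+22:2,x-20:x+22:2])
E
python3 hole.py w14
```

```text
[ 632.1 -251.9  199.9]
expected hole [320.1 226.7]
rows 206 step2 cols 300
[[ 80  80  81  83  79  78  78  78  77  77  74  75  72  75  73  71  72  73
   73  72  71]
 [ 90  88  87  89  89  85  86  85  84  85  83  81  81  80  81  82  80  81
   79  81  81]
 [ 89  89  85  86  86  86  86  86  83  85  80  80  81  80  79  80  79  82
   79  81  79]
 [ 89  88  88  84  85  85  84  87  85  81  80  79  80  79  80  80  78  79
   80  81  79]
 [ 89  85  88  89  86  83  85  84  84  80  80  79  79  79  79  80  80  79
   80  75  76]
 [ 89  86  84  86  86  82  86  84  83  81  83  81  80  80  81  78  75  78
   78  80  77]
 [ 88  87  86  85  84  77  84  82  82  81  79  76  81  84  81  79  80  79
   79  76  78]
 [ 86  86  86  87  83  83  83  80  79  68  68  67  66  67  77  81  80  76
   76  77  77]
 [ 83  79  79  76  78  78  78  73  70  68  68  68  68  67  64  72  80  76
   77  77  76]
 [135 129 129 130 130 131 104  68  70  67  65  66  68  68  68  56  72 117
  118 117 117]
 [123 120 117 119 120 120 110  56  70  68  66  66  68  66  64  53  82 116
  118 116 118]
 [122 120 120 119 118 121 117  46  60  68  66  68  70  61  58  34  92 118
  117 117 117]
 [121 121 119 121 119 119 121  77  44  62  61  57  58  61  40  46  99 119
  117 118 117]
 [120 119 118 118 119 117 122 112  91  56  43  44  40  49  74  92 105 122
  119 119 120]
 [122 117 119 120 118 117 117 130 115 105  99  94  94  88  95 115 119 119
  120 121 118]
 [119 119 119 119 117 116 116 123 136 128 118 118 115 119 125 119 118 115
  119 119 120]
 [121 119 120 118 120 121 119 119 117 129 142 143 133 125 117 120 120 110
  119 119 118]
 [121 119 118 121 120 119 117 119 119 119  96 112 117 119 117 119 119 115
  118 119 119]
 [119 120 118 120 118 119 119 121 122 119 120 120 118 119 120 120 120 120
  119 120 119]
 [121 119 119 119 118 119 120 121 120 119 117 118 118 120 120 119 122 120
  119 122 119]
 [123 119 121 118 119 119 119 121 121 121 119 115 117 120 120 122 120 118
  117 119 120]]
```

Call:
servo_tool(plan="0.16 0 -3 0 0 0;0.16 0 -6 0 0 0;0.16 0 -8 0 0 0;0.16 0 -8.7 0 0 0;0.16 0 -8.7 0 0 0;0.16 0 -8.7 0 0 0")

```text
time: 33.12
position: [633.7, -253.1, 113.5]
orientation: [[-0.027, 1.0, 0.001], [1.0, 0.027, -0.0], [-0.001, 0.001, -1.0]]
contact_force: [0.2, 0.7, -0.8]
width: 19.8
finger_force: 58.9
```

```bash
python3 hole.py w15; python3 -c "
from lid import *
m=pickle.load(open('w15.pkl','rb')); print(proj(m,[[632.7,-252.3,56],[634.3,-252.3,56],[634.3,-252.3,46]]))
g=cv2.cvtColor(cv2.imread('pics/w15.png'),cv2.COLOR_BGR2GRAY)
for y in range(258,300,4): print(y,[int(v) for v in g[y,294:346]])
"
```

```text
[ 633.7 -253.1  113.5]
expected hole [317. 262.]
rows 241 step2 cols 296
[[ 88  86  87  85  88  85  85  81  83  83  71  70  63  68  64  64  64  66
   64  70  71]
 [ 86  84  87  86  81  84  84  83  82  81  72  76  66  62  66  66  63  64
   59  72  71]
 [ 82  85  86  84  83  86  84  84  82  82  81  79  64  65  63  62  64  82
   84  83  83]
 [ 86  87  83  86  85  86  81  84  82  83  82  68  63  64  66  65  63  83
   83  77  77]
 [ 85  85  85  86  84  84  86  82  83  81  84  77  83  78  79  75  64  82
   82  84  81]
 [ 83  84  81  85  83  85  84  85  82  80  73  68  69  72  76  84  85  80
   81  82  80]
 [ 83  83  85  84  83  84  83  80  74  65  65  67  69  68  66  67  78  83
   81  79  79]
 [ 83  83  82  84  82  83  79  73  70  66  68  66  68  68  70  68  65  71
   84  81  81]
 [122 123 121 122 124 108  58  58  71  69  67  68  63  68  67  67  68  55
   68  81  74]
 [129 132 132 131 134 105  54  60  59  67  66  66  67  67  69  69  59  56
   44  84 146]
 [125 124 125 123 123 113  48  56  54  46  81 103  93  57  59  56  57  55
   37  85 121]
 [124 124 124 124 124 116  73  21 111 138 143 14
[... 3004 characters left out ...]
, 167, 170, 173, 164, 127, 71, 45, 51, 50, 54, 55, 53, 50, 50, 78, 83, 101, 101, 121, 124, 123, 131, 128, 127, 111, 107, 112, 75, 71, 56, 57, 57, 59, 61, 60, 54, 76, 136, 175, 173, 168, 169, 167, 168, 168, 169, 169]
294 [194, 179, 170, 177, 149, 86, 41, 40, 42, 37, 68, 114, 118, 131, 132, 131, 143, 147, 160, 168, 174, 177, 144, 143, 124, 121, 103, 99, 129, 127, 155, 158, 171, 171, 163, 160, 151, 146, 149, 150, 141, 128, 95, 55, 50, 56, 121, 176, 175, 172, 170, 169]
298 [0, 199, 139, 50, 31, 72, 104, 115, 135, 159, 154, 110, 57, 46, 48, 52, 55, 55, 53, 54, 49, 64, 84, 86, 87, 86, 104, 111, 92, 91, 74, 69, 73, 56, 54, 57, 57, 55, 55, 53, 60, 122, 171, 163, 150, 143, 130, 69, 32, 151, 173, 177]
```

Call:
servo_tool(plan="0.15 -0.04 0 0 0 0;0.15 -0.04 -0.5 0 0 0;0.15 -0.04 -1 0 0 0;0.15 -0.04 -1.5 0 0 0;0.15 -0.04 -2 0 0 0;0.15 -0.04 -2 0 0 0")

```text
time: 33.67
position: [634.9, -252.4, 90.9]
orientation: [[-0.028, 1.0, -0.002], [1.0, 0.028, 0.001], [0.001, -0.002, -1.0]]
contact_force: [-0.6, 0.2, -1.2]
width: 20.2
finger_force: 58.9
```

Call:
servo_tool(plan="0 0 -0.5 0 0 0;0 0 -1 0 0 0;0 0 -1.5 0 0 0;0 0 -2 0 0 0;0 0 -2.4 0 0 0;0 0 -2.8 0 0 0;0 0 -2.8 0 0 0")

```text
time: 34.25
position: [635.3, -252.7, 63.7]
orientation: [[-0.028, 1.0, -0.0], [1.0, 0.028, 0.0], [0.0, -0.0, -1.0]]
contact_force: [-0.7, -0.3, -1.2]
width: 20.2
finger_force: 58.6
```

Call:
servo_tool(plan="0 0 -0.2 0 0 0;0 0 -0.4 0 0 0;0 0 -0.4 0 0 0;0 0 -0.4 0 0 0")

```text
time: 34.58
position: [635.5, -252.9, 63.2]
orientation: [[-0.028, 1.0, 0.001], [1.0, 0.028, -0.001], [-0.001, 0.001, -1.0]]
contact_force: [-9.3, 3.1, 22.2]
width: 20.1
finger_force: 61.2
```

Seated at 63.2, as predicted. I release, rise and check everything from the side cameras.

Call:
servo_tool(plan="0 0 0.3 0 0 0;0 0 0.3 0 0 0;0 0 0.3 0 0 0;0 0 0.3 0 0 0;0 0 3 0 0 0;0 0 6 0 0 0;0 0 10 0 0 0;0 0 14 0 0 0;-3 0 17 0 0 0;-6 0 19 0 0 0", claw=4.5)

```text
time: 35.42
position: [575.8, -252.7, 252.7]
orientation: [[-0.029, 1.0, 0.003], [1.0, 0.029, -0.002], [-0.002, 0.003, -1.0]]
contact_force: [-0.2, -0.7, 0.1]
width: 45.0
finger_force: 0.0
```

Call:
servo_tool(plan="-3 4 0 0 0 0;-5 8 1 0 0 0;-7 12 2 0 0 0;-9 16 3 0 0 0;-10 20 4 0 0 0;-10 24 4 0 0 0;-10 28 4 0 0 0;-10 28 4 0 0 0;-10 28 4 0 0 0")

```text
time: 36.17
position: [475.0, 30.3, 290.6]
orientation: [[-0.032, 0.999, 0.001], [1.0, 0.032, 0.0], [0.0, 0.001, -1.0]]
contact_force: [0.4, -0.6, 0.2]
width: 45.0
finger_force: 0.0
```

Run:
```python
from lid import *
np.set_printoptions(precision=1,suppress=True)
print(r.observe()["position"])
m=eyes.camera_model("wrist"); w=eyes.capture("wrist"); cv2.imwrite("pics/w16.png",w); pickle.dump(m,open("w16.pkl","wb"))
# lids of plugged crates: top should be z=114
for p in ((627.6,-95.6),(623.4,32.9),(619.2,160.5)):
    q=proj(m,[[*p,114]])[0]; print("expect",q)
d=cv2.inRange(w,(0,0,0),(62,62,62)); d[:, :250]=0
for c in cv2.findContours(d,0,1)[0]:
    a=cv2.contourArea(c)
    if 500<a<12000:
        (x,y),sz,an=cv2.minAreaRect(onz(m,c[:,0,:],114.)[:,:2].astype(np.float32)); print(np.array([x,y,*sz,an]),cv2.boundingRect(c))
# anything left on the dock? pins: triangulate collars/grips in scene+side by projection
sc=eyes.capture("scene"); sd=eyes.capture("side"); cv2.imwrite("pics/sc9.png",sc); cv2.imwrite("pics/sd9.png",sd)
for n,im in (("scene",sc),("side",sd)):
    mm=eyes.camera_model(n); g=cv2.cvtColor(im,cv2.COLOR_BGR2GRAY)
    for nm,P,zt in (("lock",(545,391.6),84),("couple",(634.5,-252.8),86)):
        q=proj(mm,[[*P,zt],[*P,zt-17]]); x,y=q[0].astype(int); print(n,nm,q.ravel()); print(g[y-10:y+26:3,x-14:x+16:3])
```

```text
[475.   30.3 290.6]
expect [478.4 357.1]
expect [496.7 222.7]
expect [513.8  60. ]
[421.4 -96.5 107.1  11.9  88.5] (250, 300, 14, 102)
[624.7  32.3  35.2  44.9   2. ] (475, 197, 47, 53)
[603.6  15.8  32.4 101.9   9.8] (452, 183, 39, 113)
[603.8  96.8  29.7  38.3   1.7] (465, 119, 41, 50)
[620.3 160.8  35.2  45.7   2.1] (491, 27, 49, 65)
[598.2 146.1  44.3  72.6  38.3] (464, 21, 69, 84)
[621.8 196.9  30.7  14.4   5.4] (503, 0, 40, 21)
scene lock [488.1 265.  486.6 268.3]
[[115 115 112 114 116 116 115 121 117 114]
 [114 114 118 117 112 118 117 114 114 117]
 [118 117 118 116 117 118 117 118 110 120]
 [116 117 119 120  48  51 119 118 115 115]
 [114 113 146  72  47  52 119 122 120 117]
 [110 118  62  38  52  46 129 118 124 117]
 [ 59  58  60  32  52 135 127 117 120 114]
 [112 132 108 121 133 140 117 119 117 122]
 [122 117 128 137 139  77 102 101 117 117]
 [120 116 119 101 111  98 101 102  99 108]
 [118 120 116 120 105 100 100  99  99  99]
 [122 116 115 118 119 100 101 102  99 100]]
scene couple [246.  264.5 246.8 267.8]
[[151 117 119 120 118 118 124 115 117 104]
 [168 117 125 117 121 122 
[... 855 characters left out ...]
88  86 167 152]
 [145 144 137 140 180 147  88  91  86  60]
 [145 143 138 128 110  87  62  47  41  37]
 [142 144 144 132  56  53  53  48  39  42]]
side couple [416.9 281.8 416.  286.7]
[[ 61  83  87  70  87  97 106 139 146 144]
 [ 91  85  70  70 108 142 144 146 142 141]
 [ 84  71  70  72 142 143 142 145 143 141]
 [ 70  58  55  85 130  89 116 140 141 145]
 [ 70  55  59 113  89  90  88 140 142 144]
 [ 73  54  67 120  58  65  62 135 140 140]
 [ 69  41  54 116  68  82  82 127 132 138]
 [ 49  41  57 114  75  72  82 111 121 141]
 [ 60  58  85 147  91  56  86 121 126 125]
 [ 68  55  72 116  81  82  73  66 122 186]
 [ 70  71  57  56  75 100  68  66 104 214]
 [ 88  69  65  63  42  64  68  68 134 145]]
```

Run:
```python
from h import *
np.set_printoptions(precision=1,suppress=True)
for n,f in (("scene","sc9"),("side","sd9")):
    m=eyes.camera_model(n); im=cv2.imread(f"pics/{f}.png")
    for p in ((627.6,-95.6),(623.4,32.9),(619.2,160.5)):
        q=proj(m,[[*p,114]])[0]; d=cv2.inRange(im,(0,0,0),(50,50,50)); k=np.zeros_like(d); x,y=q.astype(int); k[y-14:y+15,x-14:x+15]=d[y-14:y+15,x-14:x+15]
        N,l,s,c=cv2.connectedComponentsWithStats(k); i=1+np.argmax(s[1:,4]) if N>1 else 0
        print(n,q,s[i],onz(m,[c[i]],114.)[0])
```

```text
scene [304.  263.7] [294 258  18  12 190] [627.8 -99.3 114. ]
scene [353.  268.2] [344 262  18  13 196] [623.2  30.6 114. ]
scene [402.1 272.6] [393 266  18  13 197] [618.5 159.6 114. ]
side [362.7 242.4] [354 237  21  14 154] [ 628.2 -100.5  114. ]
side [322.5 219.6] [315 215  19  12 126] [623.2  29.2 114. ]
side [286.6 199.2] [279 195  18  11 104] [618.8 157.8 114. ]
```

```bash
python3 -c "
from bench import r
print(r.job_done())"
```

```text
the job is handed in; nothing more can be done
None
```

I handed the job in after about 36 s on the robot's clock: the dock's three crates are plugged home in sockets 1, 3 and 5, the ramp is against its stop and locked with one pin, and the other pin couples the wagon to the tractor (no verdict came back).

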